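# Set the parts counter and tip the bin

## Robot

A 6-joint arm with a two-finger parallel gripper is mounted at the origin on the work surface. World frame = base frame: x ahead of the robot, y to its left, z up, the work surface at z = 0. Lengths are in mm, angles in rad, forces in N, time in s.
With the tool pointing down it reaches from about 300 to 875 mm from the base axis. Payload 6.4 kg.
Tool frame: the origin (TCP) lies on the centre line of the jaws, within the pads' length; the fingertips stand r.finger_overhang ahead of it and the grasp point (between the pads) lies 5 mm behind it (r.finger_overhang is the distance from the TCP to the fingertips, in mm); z points along the fingers, y is the line along which they close (so a half turn about z gives the same grasp; the last joint's range is limited). The gripper opens to 85 mm and grips with 20 to 120 N. Pads are 22 mm wide; open, the fingers measure 114 mm over their backs; the gripper's body (76 mm by 85 mm) begins 54 mm behind the grasp point. The pads swing forward as they close: fully open they stand 13 mm farther back than shut.
Start: joints at [-1.319, 0.181, 1.607, -0, 1.354, -0.206], TCP at [254.153, -515.798, 245.288] pointing down, gripper open.
Joint ranges: [-2.99, 2.99], [-0.89, 2.07], [0.3, 2.58], [-1.14, 4.28], [0, 2.63], [-3.12, 3.12]. Speed limits (rad/s): [2.57, 2.57, 3.01, 3.14, 3.14, 3.14].

## Interface

Orientations are given as a unit quaternion [w, x, y, z].
In Python, from rig import get_state, vision, r gives the robot as it stands.
- The arm moves only by the tool send_rows, never from a script. Its argument "targets" is a list that holds one entry, the list of rows, each a list of 7 numbers: the closure, from -1 (fully open) to 1 (shut), then the shift along the tool's x, y, z in units of 50 mm (1.0 is 50 mm), then the turn, a rotation vector about the tool's x, y, z in units of 5 degrees (1.0 is 5 degrees). In form: [[[hand, x, y, z, rx, ry, rz], ...]]. A call has 1 to 8 rows; each row is the pose to reach, as a shift and turn from the pose commanded when the call began, along the tool's axes at that moment; what a row does not reach only later rows make up. A row lasts 1/10 s, in which the tool goes at most 50 mm and 8.59 degrees, less where a joint would pass 70% of its speed; a pose out of reach is approached as far as the arm can. A call with a gripper value outside its range is refused whole. The fingers move at their own pace and stop on an object; the grip force is fixed at half the most. Time passes only in rows, so rows that repeat a pose let the fingers close. It gives the time, the measured TCP pose, the force, the opening and the grip force at its end, in the units of the state.
- get_state(): the state, without advancing time (a new reading comes with each control period).
- vision.read_camera(name): name is "scene" or "top" or "wrist"; returns a dict with "pixels" (400x640x3 uint8, blue, green, red), "z_map" (400x640 float32, mm along the optical axis (not along the pixel's ray), 0 where there is no reading), "mtx" (3x3 intrinsics, pixels), "dist_coeffs" ([k1, k2, p1, p2, k3] as OpenCV has them; the pictures are not rectified), "xyz" and "rotation" of the camera in the world. Camera axes: x right, y down, z forward; pixel columns grow to the right and rows downward; lengths in mm; the calibration is good to about 2 mm. A picture is of the moment at which its call begins.
- r.sign_off(): hands the job in; it is judged then, once.
The state is a dict: "clock": time; "joint_pos": joint angles; "qd": joint speeds; "tau": joint torques, N m; "tool_pos": TCP position; "orientation": TCP orientation; "ft_force": force on the tool from outside, world axes, zero at the start; "ft_torque": the same for the moment, N m; "width": opening from 0.0 (shut) to 1.0 (fully open); "grasp_force": force on a finger pad.
Only numpy, scipy, OpenCV 4.12 (cv2) and the standard library are available. Lean on these libraries where they do the work, as an engineer would, in place of code of your own. Each camera call takes 0.05 s, during which the arm holds its last target. There are 200 camera calls.

## Task

Set up the parts counter by pressing its three round keys one at a time, the largest first, then the medium one, then the smallest. Then lift the tilting steel bin by its handle until all three loose weights have slid together into its far corner, above the counting head, and finish while still gripping the handle, with the bin held tilted and steady. Do not touch the weights and do not shift the other things on the shelf.

Things in the scene. Friction and masses are not known exactly. Their poses are not given: they have to be found in the camera images.
- stand: Fixed dark steel stand of the bin, on the left or right half of the shelf, turned up to 0.3 rad. Plate 175 x 240 x 8 mm; two brackets 138 mm high at y = +-112 mm carry the pivot; black counting head, 22 mm high, under the bin's far corner. Origin: on the shelf, below the middle of the pivot axis. -x points to the handle (towards the robot), +x to the far corner, y along the pivot axis.
- bin (a joint): Tilt of the bin, rad: 0 level on its rest, growing as the handle rises and the far corner sinks; hard stop at 1.0. No latch: it falls back level when let go; lifting takes about 1 to 2 N at the handle. The weights start to slide at 0.3 to 0.5 rad and slide fully home at 0.7 to 0.9.
- bin_pivot (a point): Middle of the pivot axis, fixed, 120 mm above the stand's origin. The bin is an open square steel tray, 124 x 124 mm outside, 50 mm deep, walls and floor 4 mm, hung by two diagonal corners, so one of the others points to the robot and one away. The axis lies 35 mm above its underside and 15 mm below its rim.
- bin_grip (a point): Middle of the grip bar of the bin's handle, a U of 10 mm round steel bar on the near corner that tilts with the bin. The bar runs along the stand's y, 76 mm long; when level it is 130 mm from the pivot axis on the -x side and 22 mm above it (142 mm above the shelf), 37 mm clear of the bin's corner. Gripped from above, fingers closing along the stand's x, it turns between vertical fingers.
- bin_corner (a point): The far inner corner of the bin, at its floor: 82 mm from the pivot axis on the +x side, 31 mm below the axis when level; it moves with the bin. A weight counts as in the corner when the middle of its underside is within 60 mm of this point.
- weight_a: One of three identical loose brass weights in the bin: disc 20 mm in diameter, 14 mm high, about 24 to 48 g, lying flat with a dark dot on its top at the start. Origin: centre of its underside.
- weight_b: One of three identical loose brass weights in the bin: disc 20 mm in diameter, 14 mm high, about 24 to 48 g, lying flat with a dark dot on its top at the start. Origin: centre of its underside.
- weight_c: One of three identical loose brass weights in the bin: disc 20 mm in diameter, 14 mm high, about 24 to 48 g, lying flat with a dark dot on its top at the start. Origin: centre of its underside.
- console: Fixed grey key unit of the parts counter, 100 x 210 x 30 mm, with a black block 30 mm deep on its far side. Origin: centre of its underside. The three keys stand in a row on it along its y, 64 mm apart, in any order.
- key_large (a joint): Travel of the large key, m: 0 up, 0.006 fully down, springs back; fully down takes 5 N. A press counts from 0.004 on, held for 0.1 s while the other keys are up.
- key_medium (a joint): Travel of the medium key, m: 0 up, 0.006 fully down, springs back; fully down takes 5 N. A press counts from 0.004 on, held for 0.1 s while the other keys are up.
- key_small (a joint): Travel of the small key, m: 0 up, 0.006 fully down, springs back; fully down takes 5 N. A press counts from 0.004 on, held for 0.1 s while the other keys are up.
- key_large_top (a point): Centre of the top of the large key's round aluminium cap (42 mm in diameter, top 52 mm above the shelf and 10 mm above its black round housing, itself 58 mm in diameter); pressed straight down.
- key_medium_top (a point): Centre of the top of the medium key's round aluminium cap (30 mm in diameter, top 52 mm above the shelf and 10 mm above its black round housing, itself 46 mm in diameter); pressed straight down.
- key_small_top (a point): Centre of the top of the small key's round aluminium cap (20 mm in diameter, top 52 mm above the shelf and 10 mm above its black round housing, itself 36 mm in diameter); pressed straight down.
- stopper: Bystander: walnut organ pipe stopper, block 50 x 50 x 45 mm with a 40 mm stem on top. Origin: centre of its underside.
- cup: Bystander: open copper resonator cup, 68 mm wide at the rim, 60 mm high. Origin: centre of its underside.
- counterweight: Bystander: grey cast lead counterweight, 48 mm in diameter, 48 mm high with its neck, on the robot's side of the gap between bin and key unit. Origin: centre of its underside.
- pillar: Bystander: pale ceramic insulator pillar, 36 mm in diameter, 70 mm high, between the bin and the key unit. Origin: centre of its underside.

How it is judged:
By the outcome, as a careful person would: the job done as asked, in the order asked, and still so for the second after the job is handed in, while the arm keeps its last pose, push and grip.
It also fails if it takes over 61 s, if anything falls off the work surface, if the arm or the gripper's body presses on something with over 40 N, if the wrist force passes 120 N, or if a joint passes its speed limit or range.

## Working session

There is one attempt and no reset: what is moved stays moved. The work goes in short steps, Python scripts to look and compute and a tool call to move; the robot and the scene stay as the last step left them, time stands still between calls to the robot, and variables do not carry over. Pictures are saved under pics/ and viewed, at most 10 in all, crops included, and the job is handed in when it is done.

Besides the shell and the picture viewer there is one more tool, called after "Call:" in YAML: its name, and indented under it one key for each argument. send_rows: Moves the arm, as the interface text tells. Its arguments: {"type":"object","properties":{"targets":{"type":"array","items":{"type":"array","items":{"type":"array","items":{"type":"number"}}}}},"required":["targets"]}

```bash
mkdir -p pics; cat > h.py <<'E'
import numpy as np, cv2
from rig import get_state, vision, r
def cam(n):
    return vision.read_camera(n)
def rays(c,uv):
    p=cv2.undistortPoints(np.array(uv,float).reshape(-1,1,2),np.array(c["mtx"]),np.array(c["dist_coeffs"])).reshape(-1,2)
    return np.c_[p,np.ones(len(p))]@np.array(c["rotation"]).T
def plane(c,uv,z):
    d=rays(c,uv);o=np.array(c["xyz"]);return o+d*((z-o[2])/d[:,2])[:,None]
def cloud(c):
    v,u=np.mgrid[0:400,0:640];d=rays(c,np.c_[u.ravel(),v.ravel()])
    return (np.array(c["xyz"])+d*c["z_map"].reshape(-1,1)).reshape(400,640,3)
E
python3 - <<'E'
from h import *
for n in("top","scene"):
    c=cam(n);cv2.imwrite(f"pics/{n}0.png",c["pixels"]);print(n,c["xyz"],np.round(c["rotation"],3).tolist())
print(get_state(),r.finger_overhang)
E
```

```text
top [557.1355995   17.37763679 958.10393909] [-0.026, 0.717, -0.696, 0.02]
scene [1014.86834932 -443.26034496  875.67726603] [-0.316, 0.873, 0.353, -0.119]
{'clock': 0.1, 'joint_pos': array([-1.31933451e+00,  1.81442845e-01,  1.60792173e+00,  6.73138122e-06,
        1.35382320e+00, -2.06314966e-01]), 'qd': array([-0.00091474,  0.00092054, -0.00244559, -0.00074924, -0.00060583,
       -0.00097969]), 'tau': array([-1.70119811e-04, -4.45880556e+01, -3.52235913e+01, -3.79487174e-04,
        4.15825038e-03,  7.94761036e-06]), 'tool_pos': array([ 254.01029077, -515.31049251,  244.481047  ]), 'orientation': array([-7.97429966e-04,  9.73919070e-01,  2.26894269e-01, -1.47167500e-05]), 'ft_force': array([ 0.59213515, -0.08888949, -0.3655618 ]), 'ft_torque': array([-0.00862324,  0.03198507,  0.03332951]), 'grasp_force': 0.0, 'width': 0.9997679588595549} 14.0
```

```bash
cat >> h.py <<'E'
from scipy.spatial.transform import Rotation as R
def cam(n):
    c=dict(vision.read_camera(n));q=np.array(c["rotation"])
    if q.size==4: c["rotation"]=R.from_quat(q[[1,2,3,0]]).as_matrix()
    return c
E
```

```text
(no output)
```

View pics/top0.png

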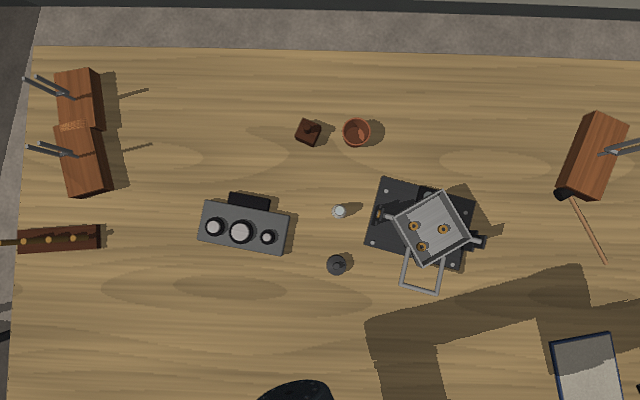

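View pics/scene0.png

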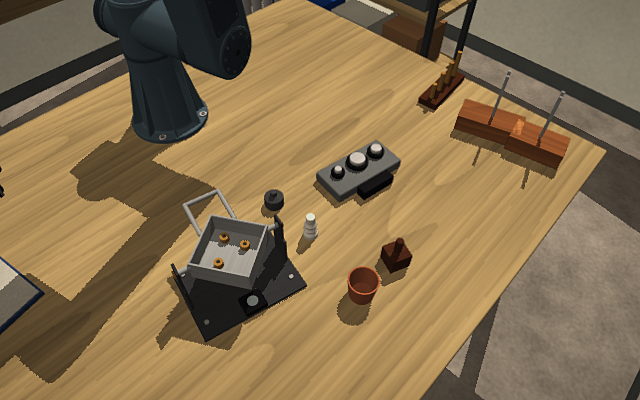

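The top view shows the console on the left, with the medium key at (214,227), the large key at (240,231) and the small key at (266,237). The bin is at (433,228), and its grip bar runs from about (401,286) to (437,293). The counterweight is at (337,264) and the pillar at (340,211). The scene view agrees with this.

```bash
python3 - <<'E'
from h import *
c=cam("top");im=c["pixels"];g=im.min(2)
def blobs(m,x0,x1,y0,y1,amin):
    k=np.zeros_like(m);k[y0:y1,x0:x1]=m[y0:y1,x0:x1]
    n,l,s,ce=cv2.connectedComponentsWithStats(k);return [(i,s[i],ce[i],l) for i in range(1,n) if s[i,4]>=amin]
for i,s,ce,l in blobs((g>165).astype(np.uint8),195,295,190,256,20):
    p=plane(c,[ce],52)[0];print("key",s,ce.round(1),p.round(1), "diam",(2*np.sqrt(s[4]/np.pi)*906/c["mtx"][0][0]).round(1))
# depth-based cloud
P=cloud(c);x,y,z=P[...,0],P[...,1],P[...,2]
# handle grip bar: pixels with height 130..155 in region
reg=np.zeros(z.shape,bool);reg[245:300,390:450]=1
m=reg&(z>125)&(z<165)
print("handle n",m.sum(), np.median(z[m]))
Q=P[m];
d=np.median
# stand plate corners, edges
s=np.zeros(z.shape,bool);s[165:280,355:490]=1
hsv=cv2.cvtColor(im,cv2.COLOR_BGR2HSV)
# rim corners z~135
m2=s&(z>126)&(z<150); Q2=P[m2]
print("rim+handle minAreaRect",cv2.minAreaRect(Q2[:,:2].astype(np.float32)))
# bar: grey pixels
crop=cv2.resize(im[170:310,350:500],None,fx=5,fy=5,interpolation=cv2.INTER_CUBIC)[:600,:750]
crop=cv2.resize(im[170:305,350:500],None,fx=4.4,fy=4.4,interpolation=cv2.INTER_CUBIC)
cv2.imwrite("pics/crop.png",crop)
for n,uv,h in(("cw",(337,264),40),("pillar",(340,211),70),("stop",(308,132),60),("cup",(357,132),60)):print(n,plane(c,[uv],h)[0].round())
E
```

```text
handle n 719 140.01916093369755
rim+handle minAreaRect ((539.4755249023438, -208.91717529296875), (180.5661163330078, 203.57615661621094), 20.362524032592773)
cw [462.  -8.  40.]
pillar [585. -11.  70.]
stop [768.  68.  60.]
cup [771. -46.  60.]
```

View pics/crop.png

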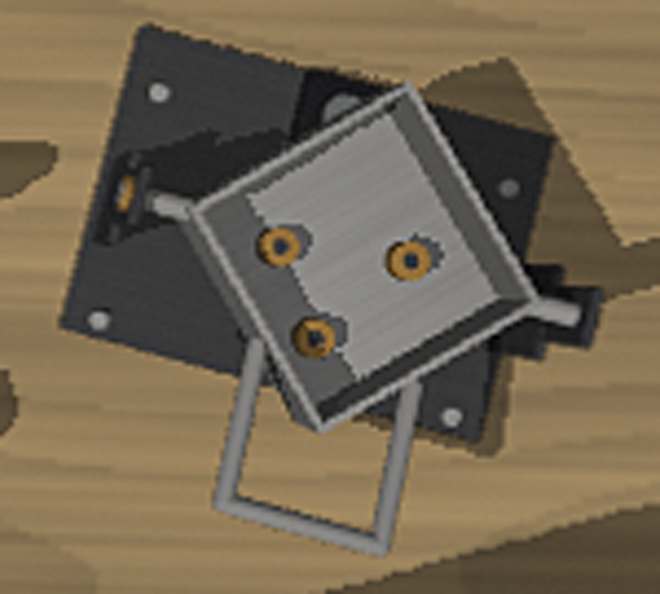

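The crop shows the bar's corners at (223,500) and (382,547), and the rim corners at (320,428), (408,87), (193,209) and (536,300). The plate corners are at (141,25), (553,135), (61,325) and (483,440).

```bash
python3 - <<'E'
from h import *
c=cam("top");im=c["pixels"]
U=lambda L:[((a+.5)/4.4-.5+350,(b+.5)/4.4-.5+170) for a,b in L]
B=plane(c,U([(223,500),(382,547)]),142);print("bar",B.round(1).tolist(),"mid",B.mean(0).round(1),"len",np.linalg.norm(B[0]-B[1]),"yaw",np.arctan2(*(B[0]-B[1])[[1,0]])-np.pi/2)
Rm=plane(c,U([(320,428),(408,87),(193,209),(536,300)]),135);print("rim",Rm.round(1).tolist(),"mid",Rm.mean(0).round(1),np.linalg.norm(Rm[0]-Rm[1]),np.linalg.norm(Rm[2]-Rm[3]))
d=Rm[1]-Rm[0];print("yaw rim",np.arctan2(d[1],d[0]));d=Rm[2]-Rm[3];print(np.arctan2(-d[0],d[1]))
Pl=plane(c,U([(141,25),(553,135),(61,325),(483,440)]),8);print("plate",Pl.mean(0).round(1),np.linalg.norm(Pl[0]-Pl[1]),np.linalg.norm(Pl[0]-Pl[2]));d=Pl[0]-Pl[1];print(np.arctan2(-d[0],d[1]))
g=im.max(2);sub=im[190:256,195:295]
hsv=cv2.cvtColor(im,cv2.COLOR_BGR2HSV)
for t in(140,155):
  k=np.zeros(g.shape,np.uint8);w=(hsv[...,2]>t)&(hsv[...,1]<40);k[205:250,198:285]=w[205:250,198:285]
  n,l,s,ce=cv2.connectedComponentsWithStats(k)
  for i in range(1,n):
    if s[i,4]>15:
      u,v,ww,hh,a=s[i];q=(u+ww/2-.5,v+hh/2-.5)
      print(t,"key",s[i],ce[i].round(1),plane(c,[q],52)[0].round(1),"w,h mm",np.round(np.array([ww,hh])*906/c["mtx"][0][0],1))
for n in["scene"]:
  c=cam(n);im=c["pixels"];hsv=cv2.cvtColor(im,cv2.COLOR_BGR2HSV)
  k=np.zeros(im.shape[:2],np.uint8);k[138:185,325:390]=((hsv[...,2]>140)&(hsv[...,1]<40))[138:185,325:390]
  nn,l,s,ce=cv2.connectedComponentsWithStats(k)
  for i in range(1,nn):
    if s[i,4]>15:
      u,v,ww,hh,a=s[i];print(n,s[i],plane(c,[(u+ww/2-.5,v+hh/2-.5)],52)[0].round(1))
E
```

```text
bar [[437.1, -137.8, 142.0], [417.3, -213.1, 142.0]] mid [ 427.2 -175.5  142. ] len 77.87145780091045 yaw -0.2570967458288069
rim [[471.3, -184.7, 135.0], [635.5, -224.8, 135.0], [573.8, -122.2, 135.0], [535.0, -287.4, 135.0]] mid [ 553.9 -204.8  135. ] 169.02000512447023 169.71429857373292
yaw rim -0.23955063277660515
-0.23034892284322342
plate [ 566.4 -208.5    8. ] 236.88644477422233 172.49417081005012
-0.23290816851226198
140 key [208 221  11  12 105] [212.8 226.5] [541.  283.2  52. ] w,h mm [25.6 27.9]
140 key [232 224  16  17 217] [239.4 231.8] [530.1 220.6  52. ] w,h mm [37.2 39.6]
140 key [263 234   7   7  43] [266.  237.1] [520.5 158.3  52. ] w,h mm [16.3 16.3]
155 key [208 221  10  12  95] [212.6 226.5] [540.9 284.4  52. ] w,h mm [23.3 27.9]
155 key [232 224  16  17 203] [239.4 231.7] [530.1 220.6  52. ] w,h mm [37.2 39.6]
155 key [263 234   7   7  38] [266.1 236.9] [520.5 158.3  52. ] w,h mm [16.3 16.3]
scene [371 144  11   7  63] [546.1 283.2  52. ]
scene [350 152  15  12 140] [535.6 218.6  52. ]
scene [335 165   7   6  31] [524.5 158.1  52. ]
```

The key spacing of 63–64 mm, the bin diagonal of 169 mm (175 expected), the bar length and the pivot-to-grip distance all match the given sizes. I'll use large (532,220), medium (543,283), small (522,158), pivot (554,-205), stand yaw -0.235 and grip (427,-175).

Call:
send_rows:
  targets:
    - [[1, 0.5, -0.45, 0, 0, 0, -1], [1, 1.2, -1.1, 0, 0, 0, -2.2], [1, 1.9, -1.75, 0, 0, 0, -3.5], [1, 2.6, -2.4, 0, 0, 0, -4.8], [1, 3.3, -3.05, 0, 0, 0, -6.1], [1, 4.0, -3.7, 0, 0, 0, -7.4], [1, 4.7, -4.35, 0, 0, 0, -8.7], [1, 5.4, -5.0, 0, 0, 0, -10]]

```text
clock: 1.05
tool_pos: [386.1, -170.4, 245.5]
orientation: [0.0, 0.785, 0.619, 0.0]
ft_force: [0.3, 1.1, -0.6]
width: 0.0
grasp_force: 0.0
```

```bash
cat >> h.py <<'E'
def st():
    s=get_state();q=s["orientation"];M=R.from_quat(q[[1,2,3,0]]).as_matrix()
    print("t",s["clock"],"tcp",s["tool_pos"].round(1),"a",np.arctan2(M[1,0],M[0,0]).round(4),"z",M[:,2].round(4),"F",s["ft_force"].round(2),"w",round(s["width"],3),"gf",round(s["grasp_force"],1),"q",s["joint_pos"].round(2));return s,M
def go(t):
    s,M=st();print("->",t,"units",(M.T@(np.array(t)-s["tool_pos"])/50).round(3))
E
python3 -c "
from h import *
go([532,220,110])"
```

```text
t 1.05 tcp [ 386.1 -170.4  245.5] a 1.3347 z [ 7.e-04 -4.e-04 -1.e+00] F [ 0.29  1.09 -0.57] w 0.0 gf 0.0 q [-0.7  -0.18  1.97  0.    1.35 -0.46]
-> [532, 220, 110] units [8.275 1.008 2.708]
```

Call:
send_rows:
  targets:
    - [[1, 0.6, 0.1, 0, 0, 0, 0], [1, 1.4, 0.2, 0, 0, 0, 0], [1, 2.3, 0.3, 0, 0, 0, 0], [1, 3.2, 0.4, 0, 0, 0, 0], [1, 4.1, 0.5, 0, 0, 0, 0], [1, 5.0, 0.6, 0, 0, 0, 0], [1, 5.8, 0.7, 0, 0, 0, 0], [1, 6.4, 0.8, 0, 0, 0, 0]]

```text
clock: 1.85
tool_pos: [501.1, 131.6, 245.3]
orientation: [-0.0, 0.786, 0.618, 0.0]
ft_force: [0.6, -1.0, -0.6]
width: 0.002
grasp_force: 0.0
```

Call:
send_rows:
  targets:
    - [[1, 0.5, 0.1, 0.5, 0, 0, 0], [1, 1.2, 0.2, 1.2, 0, 0, 0], [1, 1.75, 0.2, 1.9, 0, 0, 0], [1, 1.8, 0.2, 2.5, 0, 0, 0], [1, 1.8, 0.2, 2.7, 0, 0, 0], [1, 1.8, 0.2, 2.7, 0, 0, 0], [1, 1.8, 0.2, 2.7, 0, 0, 0]]

```text
clock: 2.55
tool_pos: [532.9, 213.7, 111.7]
orientation: [0.0, 0.787, 0.617, 0.001]
ft_force: [0.5, -0.8, -0.4]
width: -0.002
grasp_force: 0.0
```

```bash
python3 -c "
from h import *
go([532,220,61]);
c=cam('wrist');cv2.imwrite('pics/w1.png',c['pixels']);print(c['xyz'])"
```

```text
t 2.55 tcp [532.9 213.7 111.7] a 1.3297 z [ 1.7e-03  2.0e-04 -1.0e+00] F [ 0.47 -0.82 -0.36] w -0.002 gf 0.0 q [ 0.17  0.33  1.71 -0.    1.09  0.42]
-> [532, 220, 61] units [ 0.118 -0.049  1.013]
[548.96532608 277.57640182 239.57007591]
```

View pics/w1.png

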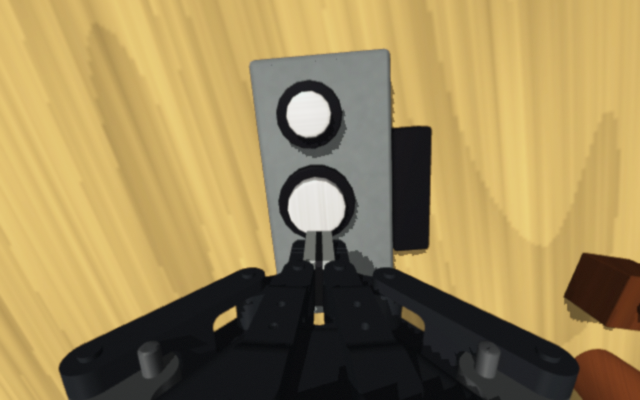

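The wrist view shows the medium key at (309,114) and the large one at about (316,207), with the shut fingertips at its near edge. I'll refine the positions from this view.

```bash
python3 -c "
from h import *
c=cam('wrist');h=cv2.cvtColor(c['pixels'],cv2.COLOR_BGR2HSV);k=np.zeros((400,640),np.uint8);k[80:240,270:360]=((h[...,2]>180)&(h[...,1]<40))[80:240,270:360]
n,l,s,ce=cv2.connectedComponentsWithStats(k)
for i in range(1,n):
  if s[i,4]>100:
    P=plane(c,np.argwhere(l==i)[:,::-1],52)[:,:2].astype(np.float32);print(s[i],cv2.minEnclosingCircle(P))
"
```

```text
[ 286   92   43   45 1501] ((544.083740234375, 285.1797180175781), 13.922296524047852)
[ 288  180   56   52 2309] ((534.0797119140625, 222.774169921875), 19.918855667114258)
```

Call:
send_rows:
  targets:
    - [[1, 0.18, -0.02, 0.3, 0, 0, 0], [1, 0.18, -0.02, 0.6, 0, 0, 0], [1, 0.18, -0.02, 0.75, 0, 0, 0], [1, 0.18, -0.02, 0.8, 0, 0, 0], [1, 0.18, -0.02, 0.8, 0, 0, 0], [1, 0.18, -0.02, 0.8, 0, 0, 0]]

```text
clock: 3.25
tool_pos: [533.5, 223.0, 70.7]
orientation: [0.0, 0.787, 0.617, 0.0]
ft_force: [1.0, -0.7, 0.2]
width: 0.002
grasp_force: 0.0
```

Call:
send_rows:
  targets:
    - [[1, 0, 0, 0.06, 0, 0, 0], [1, 0, 0, 0.12, 0, 0, 0], [1, 0, 0, 0.12, 0, 0, 0], [1, 0, 0, 0.12, 0, 0, 0]]

```text
clock: 3.65
tool_pos: [533.6, 223.1, 64.6]
orientation: [0.0, 0.787, 0.617, 0.0]
ft_force: [0.3, 0.6, 2.4]
width: -0.001
grasp_force: 1.1
```

Call:
send_rows:
  targets:
    - [[1, 0, 0, 0.04, 0, 0, 0], [1, 0, 0, 0.08, 0, 0, 0], [1, 0, 0, 0.08, 0, 0, 0], [1, 0, 0, 0.08, 0, 0, 0]]

```text
clock: 4.05
tool_pos: [533.6, 223.1, 60.6]
orientation: [0.0, 0.787, 0.617, 0.0]
ft_force: [0.4, -0.8, 5.1]
width: -0.002
grasp_force: 2.2
```

Call:
send_rows:
  targets:
    - [[1, 0, 0, 0.02, 0, 0, 0], [1, 0, 0, 0.02, 0, 0, 0], [1, 0, 0, 0.02, 0, 0, 0]]

```text
clock: 4.35
tool_pos: [533.6, 223.1, 60.0]
orientation: [0.0, 0.787, 0.617, 0.0]
ft_force: [0.1, -1.1, 8.0]
width: 0.002
grasp_force: 4.1
```

```bash
python3 -c "
from h import *
go([544,285,59.6])"
```

```text
t 4.35 tcp [533.6 223.1  60. ] a 1.3305 z [ 9.e-04  0.e+00 -1.e+00] F [ 0.05 -1.08  7.96] w 0.002 gf 4.1 q [ 0.19  0.42  1.72 -0.    1.    0.43]
-> [544, 285, 59.6] units [ 1.251 -0.093  0.008]
```

The large key bottomed out exactly at 46 mm, with 8 N. Next is the medium key.

Call:
send_rows:
  targets:
    - [[1, 0, 0, -0.3, 0, 0, 0], [1, 0, 0, -0.6, 0, 0, 0], [1, 0.4, -0.03, -0.6, 0, 0, 0], [1, 0.9, -0.06, -0.6, 0, 0, 0], [1, 1.25, -0.09, -0.6, 0, 0, 0], [1, 1.25, -0.09, -0.6, 0, 0, 0], [1, 1.25, -0.09, -0.45, 0, 0, 0], [1, 1.25, -0.09, -0.3, 0, 0, 0]]

```text
clock: 5.15
tool_pos: [543.4, 284.3, 73.7]
orientation: [0.0, 0.787, 0.617, -0.0]
ft_force: [0.1, 0.9, -1.3]
width: -0.002
grasp_force: 0.0
```

Call:
send_rows:
  targets:
    - [[1, 0, 0, 0.1, 0, 0, 0], [1, 0, 0, 0.18, 0, 0, 0], [1, 0, 0, 0.24, 0, 0, 0], [1, 0, 0, 0.28, 0, 0, 0], [1, 0, 0, 0.3, 0, 0, 0], [1, 0, 0, 0.3, 0, 0, 0], [1, 0, 0, 0.3, 0, 0, 0]]

```text
clock: 5.85
tool_pos: [543.7, 284.5, 60.0]
orientation: [0.0, 0.787, 0.617, -0.0]
ft_force: [-4.0, -3.2, 6.9]
width: 0.002
grasp_force: 3.7
```

```bash
python3 -c "
from h import *
go([523.5,160,60])"
```

```text
t 5.85 tcp [543.7 284.5  60. ] a 1.3305 z [-3.e-04 -6.e-04 -1.e+00] F [-3.98 -3.21  6.92] w 0.002 gf 3.7 q [ 0.29  0.48  1.62 -0.    1.03  0.53]
-> [523.5, 160, 60] units [-2.515e+00  2.010e-01  2.000e-03]
```

Call:
send_rows:
  targets:
    - [[1, 0, 0, -0.3, 0, 0, 0], [1, 0, 0, -0.6, 0, 0, 0], [1, -0.5, 0.04, -0.6, 0, 0, 0], [1, -1.2, 0.1, -0.6, 0, 0, 0], [1, -1.9, 0.15, -0.6, 0, 0, 0], [1, -2.4, 0.2, -0.6, 0, 0, 0], [1, -2.5, 0.2, -0.5, 0, 0, 0], [1, -2.5, 0.2, -0.3, 0, 0, 0]]

```text
clock: 6.65
tool_pos: [525.1, 160.8, 75.7]
orientation: [0.001, 0.787, 0.617, 0.002]
ft_force: [0.4, 0.4, 0.8]
width: -0.0
grasp_force: 0.0
```

Call:
send_rows:
  targets:
    - [[1, 0, 0, 0.1, 0, 0, 0], [1, 0, 0, 0.18, 0, 0, 0], [1, 0, 0, 0.24, 0, 0, 0], [1, 0, 0, 0.28, 0, 0, 0], [1, 0, 0, 0.3, 0, 0, 0], [1, 0, 0, 0.3, 0, 0, 0], [1, 0, 0, 0.3, 0, 0, 0]]

```text
clock: 7.35
tool_pos: [523.5, 161.9, 60.0]
orientation: [-0.0, 0.787, 0.617, 0.0]
ft_force: [-4.5, 1.2, 8.7]
width: -0.002
grasp_force: 4.4
```

```bash
python3 -c "
from h import *
go([427.5,-175,230])"
```

```text
t 7.35 tcp [523.5 161.9  60. ] a 1.3311 z [-4.e-04  7.e-04 -1.e+00] F [-4.48  1.18  8.69] w -0.002 gf 4.4 q [0.08 0.36 1.8  0.   0.98 0.32]
-> [427.5, -175, 230] units [-7.    -0.267 -3.404]
```

All three keys bottomed out in order. Next I'll go over the bin handle with the gripper partly open, so the inner finger clears the bin corner.

Call:
send_rows:
  targets:
    - [[1, 0, 0, -0.6, 0, 0, 0], [1, 0, 0, -1.4, 0, 0, 0], [0.3, -0.3, 0, -2.2, 0, 0, 0], [0.3, -0.7, 0, -2.9, 0, 0, 0], [0.3, -1.3, -0.1, -3.5, 0, 0, 0], [0.3, -2.1, -0.1, -3.7, 0, 0, 0], [0.3, -3.0, -0.2, -3.7, 0, 0, 0], [0.3, -3.9, -0.2, -3.7, 0, 0, 0]]

```text
clock: 8.15
tool_pos: [467.1, -26.9, 245.0]
orientation: [0.001, 0.786, 0.618, 0.001]
ft_force: [0.9, -0.7, -0.2]
width: 0.351
grasp_force: 0.0
```

Call:
send_rows:
  targets:
    - [[0.3, -0.9, 0, 0, 0, 0, 0], [0.3, -1.7, 0, 0, 0, 0, 0], [0.3, -2.4, 0, 0, 0, 0, 0], [0.3, -2.9, 0, 0, 0, 0, 0], [0.3, -3.1, 0, 0, 0, 0, 0], [0.3, -3.1, 0, 0, 0, 0, 0], [0.3, -3.1, 0, 0, 0, 0, 0]]

```text
clock: 8.85
tool_pos: [430.8, -175.7, 244.1]
orientation: [-0.0, 0.787, 0.617, 0.0]
ft_force: [-0.7, -0.3, -0.1]
width: 0.347
grasp_force: 0.0
```

```bash
python3 -c "
from h import *
go([428,-174,137])
c=cam('wrist');cv2.imwrite('pics/w2.png',c['pixels']);print(c['xyz'])"
```

```text
t 8.85 tcp [ 430.8 -175.7  244.1] a 1.3307 z [-0.e+00  7.e-04 -1.e+00] F [-0.67 -0.27 -0.07] w 0.347 gf 0.0 q [-0.64 -0.07  1.87  0.    1.34 -0.4 ]
-> [428, -174, 137] units [ 0.017 -0.062  2.143]
[ 447.04915297 -111.83211003  372.03691494]
```

View pics/w2.png

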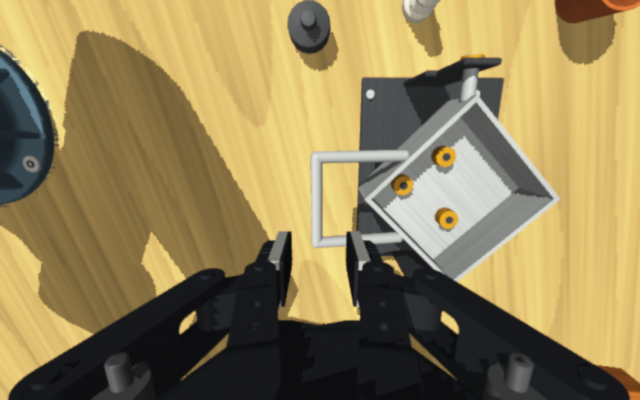

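The wrist view shows the bar upright at column 318, with its corners at (318,157) and (318,241), and the bin's near corner at (361,193). The bar is almost centred between the fingers at columns 287 and 350.

```bash
python3 -c "
from h import *
c=cam('wrist');im=c['pixels']
for v in(175,200,225):print(v,im[v,308:332].mean(1).astype(int).tolist())
B=plane(c,[(318,157),(318,241)],142);print(B.round(1),B.mean(0).round(1),np.linalg.norm(B[0]-B[1]),np.arctan2(*(B[0]-B[1])[[1,0]])-np.pi/2)
go(B.mean(0)-[0,0,5])
"
```

```text
175 [195, 192, 188, 195, 210, 218, 221, 218, 212, 202, 189, 173, 147, 127, 151, 188, 198, 198, 199, 198, 196, 194, 193, 193]
200 [192, 196, 197, 196, 208, 218, 221, 219, 211, 202, 190, 173, 147, 125, 142, 177, 184, 186, 190, 194, 196, 198, 198, 200]
225 [190, 191, 190, 188, 203, 216, 221, 220, 213, 202, 190, 173, 148, 127, 151, 190, 198, 197, 196, 194, 192, 191, 189, 187]
[[ 440.5 -137.   142. ]
 [ 422.7 -209.5  142. ]] [ 431.6 -173.2  142. ] 74.6602426824211 -0.2401602789394952
t 8.95 tcp [ 430.9 -175.3  244.2] a 1.3321 z [-1.e-04  4.e-04 -1.e+00] F [-0.58  0.24 -0.04] w 0.352 gf 0.0 q [-0.64 -0.07  1.87  0.    1.34 -0.4 ]
-> [ 431.58541023 -173.24685556  137.        ] units [0.042 0.003 2.144]
```

Call:
send_rows:
  targets:
    - [[0.3, 0.02, 0, 0.3, 0, 0, 0], [0.3, 0.04, 0, 0.8, 0, 0, 0], [0.3, 0.04, 0, 1.2, 0, 0, 0], [0.3, 0.04, 0, 1.5, 0, 0, 0], [0.3, 0.04, 0, 1.8, 0, 0, 0], [0.3, 0.04, 0, 2.05, 0, 0, 0], [0.3, 0.04, 0, 2.13, 0, 0, 0], [0.3, 0.04, 0, 2.13, 0, 0, 0]]

```text
clock: 9.75
tool_pos: [431.0, -173.9, 137.4]
orientation: [-0.001, 0.787, 0.618, -0.0]
ft_force: [-0.9, 0.0, 0.4]
width: 0.35
grasp_force: 0.0
```

```bash
python3 -c "
from h import *
go([431.5,-173,137])
c=cam('wrist');cv2.imwrite('pics/w3.png',c['pixels'])"
```

```text
t 9.75 tcp [ 431.  -173.9  137.4] a 1.3312 z [-9.e-04  7.e-04 -1.e+00] F [-0.89  0.05  0.37] w 0.35 gf 0.0 q [-0.64  0.07  1.97  0.    1.1  -0.4 ]
-> [431.5, -173, 137] units [0.02  0.006 0.007]
```

View pics/w3.png

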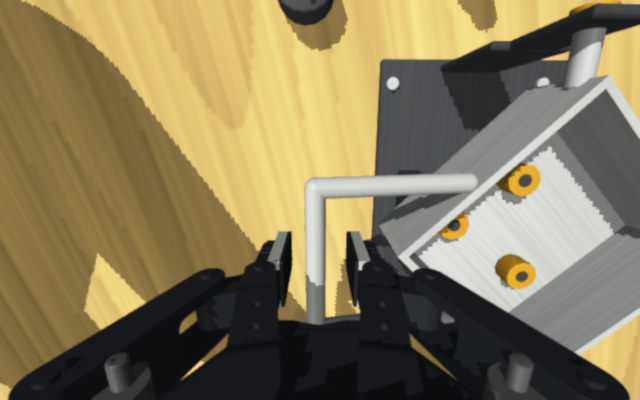

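The bar, at column 316, runs down centrally between the pads (288 and 350), and the inner finger clears the bin corner. I'll close the gripper.

Call:
send_rows:
  targets:
    - [[0.6, 0, 0, 0, 0, 0, 0], [0.8, 0, 0, 0, 0, 0, 0], [1, 0, 0, 0, 0, 0, 0], [1, 0, 0, 0, 0, 0, 0], [1, 0, 0, 0, 0, 0, 0], [1, 0, 0, 0, 0, 0, 0]]

```text
clock: 10.4
tool_pos: [429.4, -174.0, 138.1]
orientation: [-0.002, 0.787, 0.617, -0.001]
ft_force: [-8.4, 2.1, 7.2]
width: 0.092
grasp_force: 58.5
```

```bash
python3 -c "
from h import *
st()
a0=np.arctan2(22,130);r0=np.hypot(22,130)
for t in(.1,.2,.3,.4,.5,.6,.7,.8,.9,.94):
  dx=130-r0*np.cos(a0+t);dz=r0*np.sin(a0+t)-22;print(t,'y',round(dx/50,3),'z',round(-dz/50,3))"
```

```text
t 10.4 tcp [ 429.4 -174.   138.1] a 1.3308 z [-0.0042  0.0012 -1.    ] F [-8.42  2.06  7.2 ] w 0.092 gf 58.5 q [-0.64  0.06  1.97 -0.    1.11 -0.4 ]
0.1 y 0.057 z -0.257
0.2 y 0.139 z -0.508
0.3 y 0.246 z -0.749
0.4 y 0.377 z -0.978
0.5 y 0.529 z -1.193
0.6 y 0.703 z -1.391
0.7 y 0.895 z -1.571
0.8 y 1.104 z -1.732
0.9 y 1.328 z -1.87
0.94 y 1.422 z -1.919
```

Gripped at 58 N. The tool's +y is the stand's +x, so I'll lift along the arc, with a small correction for the offset.

Call:
send_rows:
  targets:
    - [[1, -0.02, -0.03, -0.08, 0, 0, 0], [1, 0, -0.01, -0.17, 0, 0, 0], [1, 0, 0.03, -0.27, 0, 0, 0], [1, 0, 0.065, -0.4, 0, 0, 0], [1, 0, 0.11, -0.52, 0, 0, 0], [1, 0, 0.16, -0.64, 0, 0, 0], [1, 0, 0.215, -0.76, 0, 0, 0], [1, 0, 0.215, -0.76, 0, 0, 0]]

```text
clock: 11.2
tool_pos: [441.2, -176.9, 176.7]
orientation: [-0.001, 0.787, 0.617, -0.0]
ft_force: [-6.0, 2.8, 1.5]
width: 0.093
grasp_force: 58.7
```

```bash
cat >> h.py <<'E'
def tilt(piv=(557.6,-203.7)):
    s,M=st();u=np.array([np.cos(-.24),np.sin(-.24)]);p=s["tool_pos"]-5*M[:,2]
    d=(p[:2]-piv)@u;h=p[2]-120;print("rad",np.hypot(d,h).round(1),"tilt",(np.arctan2(h,-d)-np.arctan2(22,130)).round(3))
E
python3 -c "
from h import *
tilt()"
```

```text
t 11.2 tcp [ 441.2 -176.9  176.7] a 1.3308 z [-1.8e-03  6.0e-04 -1.0e+00] F [-6.02  2.8   1.5 ] w 0.093 gf 58.7 q [-0.63  0.03  1.92 -0.    1.19 -0.39]
rad 134.4 tilt 0.309
```

Call:
send_rows:
  targets:
    - [[1, 0, 0.03, -0.11, 0, 0, 0], [1, 0, 0.1, -0.22, 0, 0, 0], [1, 0, 0.17, -0.34, 0, 0, 0], [1, 0, 0.25, -0.44, 0, 0, 0], [1, 0, 0.34, -0.54, 0, 0, 0], [1, 0, 0.43, -0.64, 0, 0, 0], [1, 0, 0.43, -0.64, 0, 0, 0]]

```text
clock: 11.9
tool_pos: [462.4, -182.1, 209.2]
orientation: [-0.001, 0.787, 0.617, -0.0]
ft_force: [-7.7, 4.9, 6.5]
width: 0.092
grasp_force: 58.9
```

```bash
python3 -c "
from h import *
tilt((555.3,-203.7))"
```

```text
t 11.9 tcp [ 462.4 -182.1  209.2] a 1.3308 z [-1.4e-03  4.0e-04 -1.0e+00] F [-7.7   4.86  6.47] w 0.092 gf 58.9 q [-0.61  0.04  1.84 -0.    1.26 -0.37]
rad 134.1 tilt 0.612
```

Call:
send_rows:
  targets:
    - [[1, 0, 0.08, -0.09, 0, 0, 0], [1, 0, 0.17, -0.18, 0, 0, 0], [1, 0, 0.27, -0.26, 0, 0, 0], [1, 0, 0.37, -0.34, 0, 0, 0], [1, 0, 0.48, -0.41, 0, 0, 0], [1, 0, 0.59, -0.475, 0, 0, 0], [1, 0, 0.63, -0.495, 0, 0, 0], [1, 0, 0.63, -0.495, 0, 0, 0]]

```text
clock: 12.7
tool_pos: [493.9, -189.7, 234.4]
orientation: [0.001, 0.787, 0.617, 0.0]
ft_force: [-3.7, 4.9, 7.1]
width: 0.094
grasp_force: 60.8
```

```bash
python3 -c "
from h import *
tilt((555.3,-203.7))
a=cam('top')['pixels'][150:320,340:520];b=cam('scene')['pixels'][170:350,140:330]
f=lambda i:cv2.resize(i,(390,390*i.shape[0]//i.shape[1]),interpolation=cv2.INTER_CUBIC)[:365]
cv2.imwrite('pics/t1.png',np.hstack([f(a),f(b)]))"
```

```text
t 12.7 tcp [ 493.9 -189.7  234.4] a 1.3309 z [ 1.3e-03 -4.0e-04 -1.0e+00] F [-3.7   4.86  7.1 ] w 0.094 gf 60.8 q [-0.59  0.09  1.73  0.    1.32 -0.35]
rad 135.0 tilt 0.918
```

View pics/t1.png

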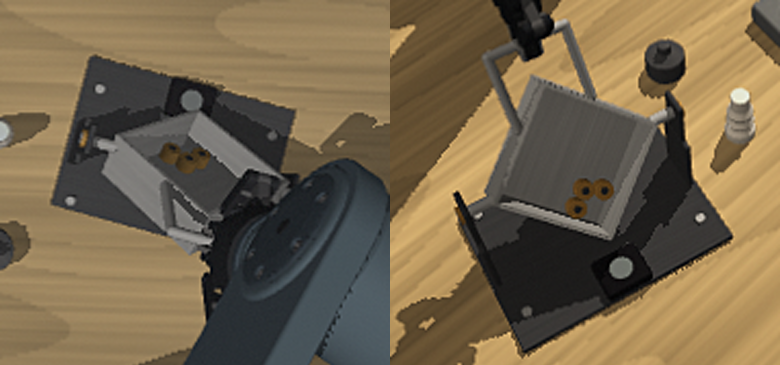

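The weights have slid towards the far corner: in the scene view they are at about (586,190), (603,188) and (577,208) in the crop. I'll wait a moment, then measure how far they are from the corner.

Call:
send_rows:
  targets:
    - [[1, 0, 0, 0, 0, 0, 0], [1, 0, 0, 0, 0, 0, 0], [1, 0, 0, 0, 0, 0, 0], [1, 0, 0, 0, 0, 0, 0], [1, 0, 0, 0, 0, 0, 0], [1, 0, 0, 0, 0, 0, 0]]

```text
clock: 13.4
tool_pos: [493.7, -189.7, 234.3]
orientation: [0.001, 0.787, 0.617, 0.0]
ft_force: [-3.7, 5.7, 6.3]
width: 0.091
grasp_force: 60.7
```

```bash
cat > w.py <<'E'
from h import *
def weights(th,save):
    tilt((555.3,-203.7))
    c=cam("scene");im=c["pixels"]
    a=im[200:320,180:300];cv2.imwrite(save,cv2.resize(a,None,fx=4.5,fy=4.5,interpolation=cv2.INTER_CUBIC))
    h=cv2.cvtColor(im,cv2.COLOR_BGR2HSV);k=np.zeros(h.shape[:2],np.uint8)
    m=(h[...,0]>8)&(h[...,0]<25)&(h[...,1]>130);k[230:290,200:265]=m[230:290,200:265]
    n,l,s,ce=cv2.connectedComponentsWithStats(k);print([(q[:5].tolist(),e.round(1).tolist()) for q,e in zip(s[1:],ce[1:]) if q[4]>8])
    return c
def inbin(c,uv,th,hgt=14,piv=np.array([555.3,-203.7,120.])):
    u=np.array([np.cos(-.24),np.sin(-.24),0]);v=np.array([-u[1],u[0],0]);z=np.array([0,0,1.])
    X=np.cos(th)*u-np.sin(th)*z;Z=np.sin(th)*u+np.cos(th)*z
    d=rays(c,uv);o=np.array(c["xyz"]);p0=piv+Z*(-31+hgt)
    P=o+d*(((p0-o)@Z)/(d@Z))[:,None]-piv
    q=np.c_[P@X,P@v];return q,np.linalg.norm(q-[82,0],axis=1)
E
python3 - <<'E'
from w import *
c=weights(.91,"pics/s2.png")
crop=[(586,190),(603,188),(577,208)]
q,d=inbin(c,[(140+(a-390)/2.053,170+b/2.053) for a,b in crop],.91);print(q.round(1),d.round(1))
E
```

```text
t 13.4 tcp [ 493.7 -189.7  234.3] a 1.3308 z [ 1.5e-03 -5.0e-04 -1.0e+00] F [-3.72  5.73  6.31] w 0.091 gf 60.7 q [-0.59  0.09  1.74  0.    1.32 -0.35]
rad 135.0 tilt 0.917
[([226, 257, 23, 20, 218], [235.5, 264.9])]
[[ 42.9   0.7]
 [ 49.3  17.1]
 [ 55.8 -14.6]] [39.1 37.  29.9]
```

View pics/s2.png

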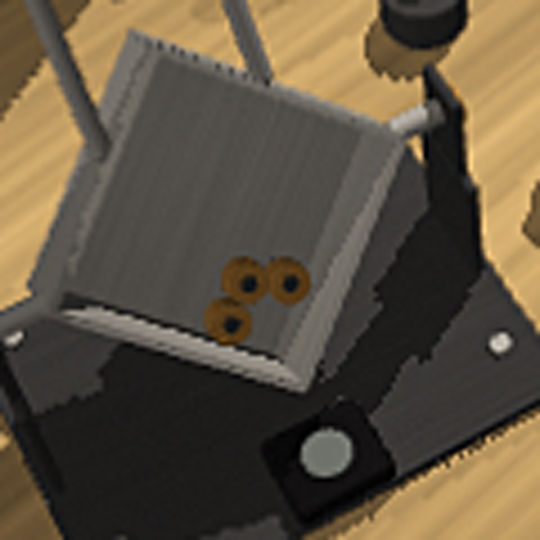

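All three weights are at rest and haven't moved between the two pictures. They are 30–39 mm from the corner, inside the 60 mm limit, and the bin is held at about 0.92 rad, short of the stop. I'll hand the job in.

```bash
python3 -c "
from rig import r
print(r.sign_off())"
```

```text
the job is handed in; nothing more can be done
None
```

I pressed the large, medium and small keys fully down in that order, then lifted the bin and handed in the job at about 13.5 s with the handle still gripped, the bin steady at about 0.92 rad and all three weights at rest 30–39 mm from the far corner (limit 60 mm).

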